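# Two bearing balls from the bench dispenser

### The arm

A 6-joint arm with a two-finger parallel gripper is mounted at the origin on the work surface. World frame = base frame: x ahead of the robot, y to its left, z up, the work surface at z = 0. Lengths are in m, angles in degrees, forces in N, time in s.
With the tool pointing down it reaches from about 0.3 to 0.75 m from the base axis. Payload 8.5 kg.
Tool frame: the origin (TCP) lies midway between the tips of the shut fingers; the grasp point (between the pads) lies 19 mm behind it; z points along the fingers, y is the line along which they close (so a half turn about z gives the same grasp; the last joint's range is limited). The gripper opens to 85 mm and grips with 20 to 120 N. Pads are 22 mm wide; open, the fingers measure 114 mm over their backs; the gripper's body (76 mm by 85 mm) begins 54 mm behind the grasp point. The pads swing forward as they close: fully open they stand 13 mm farther back than shut.
Start: joints at [58.081, 21.807, 74.336, -0, 83.858, -12.336], TCP at [0.184, 0.518, 0.231] pointing down, gripper open.
Joint ranges: [-178.18, 178.18], [-50.72, 133.34], [12.68, 142.11], [-81.47, 261.47], [9.98, 163.14], [-165.26, 165.26]. Speed limits (degrees/s): [136.94, 136.94, 180, 180, 180, 180].

### API

Orientations are given as a 3x3 rotation matrix whose columns are the frame's x, y, z axes.
In Python, from rig import monitor, optics, close_job, models gives the robot as it stands.
- The arm moves only by the tool step_arm, never from a script. Its arguments are lists of equal length, an entry for each row: "fingers": the closure, from -1 (fully open) to 1 (shut); "travel": the shift along the tool's x, y, z scaled (see below), a list of three; "twist": the turn about the tool's z scaled (see below). In form: {"fingers": [fingers, ...], "travel": [[tx, ty, tz], ...], "twist": [twist, ...]}. A call has 1 to 10 rows; each row shifts and turns the commanded pose from where the row before left it, along the tool's axes as they then stand; what a row does not reach is not made up. The controller multiplies each number of a shift by 100 mm and each number of a turn by pi rad. A row lasts 1/8 s, in which the tool goes at most 62.5 mm and 10.7 degrees, less where a joint would pass 70% of its speed; a pose out of reach is approached as far as the arm can. A call with a number of a shift or a turn outside -1 to 1 is refused whole. A call with a gripper value outside its range is refused whole. The fingers move at their own pace and stop on an object; "force" is the grip in N (left out, the last holds). Time passes only in rows, so rows that do not move let the fingers close. It gives the time, the measured TCP pose, the force, the opening and the grip force at its end, in the units of the state.
- monitor.observe(): the state, without advancing time (a new reading comes with each control period).
- optics.get_image(name): name is "scene" or "top" or "wrist"; returns (picture, depth): 400x640x3 uint8, blue, green, red; 400x640 float32, m along the optical axis (not along the pixel's ray), 0 where there is no reading.
- optics.get_calibration(name): a dict with "vertical_fov" (degrees; the focal length in pixels is half the picture's height over the tangent of half this angle, whatever the lens; pixels are square), "cx", "cy" (the principal point, pixels), "world_from_camera" (4x4, takes a point from camera to world coordinates). Camera axes: x right, y up, looking along -z (the intrinsics and any distortion apply to the point x, -y, -z); pixel columns grow to the right and rows downward; lengths in m; the calibration is good to about 2 mm. A picture is of the moment at which its call begins: read the wrist's pose just before it. get_calibration takes no time and is no camera call; for the wrist camera it gives the pose at the moment of the call.
- close_job(): hands the job in; it is judged then, once.
Trained networks look in the newest picture that a camera, given by its name, has taken for a name from the list of things; names that differ only in an ending like _2 or _b are one class to them, and where a whole thing is asked for, a point or a joint stands for the part that bears it (a point fixed in the world has none). Each returns a list of dicts, best first, with "confidence" (0 to 1); they miss things now and then, are a little off and sometimes report something else, mostly with a low value. They report only what shows in the picture. A call takes as long as a camera call. They do not tell look-alikes from the thing itself.
- models.trace(camera, query): "mask" (400x640 bool, what is visible of it) and "point" ([column, row] in pixels, amid what is visible of it).
- models.landmark_of(camera, query): "point" ([column, row] in pixels: a listed point, or the origin of a listed thing).
The state is a dict: "time_s": time; "q": joint angles; "qvel": joint speeds; "joint_efforts": joint torques, N m; "position": TCP position; "tool_rot": TCP orientation; "ft_force": force on the tool from outside, world axes, zero at the start; "wrist_torque": the same for the moment, N m; "grip_width": finger opening in m; "gripper_force": force on a finger pad.
Only numpy, scipy, OpenCV 4.12 (cv2) and the standard library are available. Lean on these libraries where they do the work, as an engineer would, in place of code of your own. Each camera call takes 0.05 s, during which the arm holds its last target. There are 200 camera calls.

### The job

Two bearing balls are needed in the round steel bowl. Two dispensers stand on the bench: at the one whose chute ends over the round bowl, turn the paddle knob on top clockwise (seen from above) by exactly two clicks and no further, so that one ball per click rolls into the bowl. Let go with the knob resting in its second click, and leave the bowl standing where it is.

Things in the scene. Friction and masses are not known exactly. Their poses are not given: they have to be found in the camera images.
- paddle (a joint): Turn of the wanted dispenser's paddle knob, rad; 0 at the start, grows clockwise seen from above. Clicks every 36 degrees: 0.628, 1.257, 1.885. About 0.08 N m turns it; let go, it settles within 3 degrees of the nearest click. A stop bars turning back below -0.09. Turn at 0.5 rad/s or slower. Ball 1 drops at about 0.4 rad, ball 2 at 1.05, a third would at 1.65.
- paddle_grip (a point): Grip point on the knob axis (vertical), 207 mm above the bench; turns with it: x along the paddle, y across, z up. Paddle: black bar 50 (x) by 12 (y) by 34 mm high, top 12 mm above this point, on a 54 mm disc (22 mm below) over a 120 mm aluminium lid (32 mm below); nothing else as high within 150 mm. At the start the chute points along -x. The other knob (pins in hopper, square tin) is alike.
- bowl: Loose round steel bowl under the chute's end, 110 mm across the rim, 38 mm high, 0.25 kg; origin at the centre of its underside, z up. It stands about 140 mm from the knob's axis and is already in the right place.
- ball_1_center (a point): Centre of the first steel ball in line, 18 mm across, at first hidden in the metering housing (about 104 mm above the bench); the first click drops it down the chute.
- ball_2_center (a point): Centre of the second steel ball in line, 18 mm across, at first hidden in the housing; the second click drops it.
Mind the look-alikes: they are no part of the job. Leave any black or turquoise look-alike of the bowl alone.

How it is judged (in metres and radians):
At the end, for the whole second after the job is handed in: The knob rests in its second click (1.26 rad, within 10 degrees), balls 1 and 2 lie in the bowl (within 50 mm of its axis and below 45 mm), and the bowl stands still and upright (within 10 degrees) within 20 mm of where it stood (value of joint paddle between 1.08 and 1.44 rad and horizontal distance between each of ball_1_center, ball_2_center and bowl below 0.05 m and height (world z) of each of ball_1_center, ball_2_center below 0.045 m and distance of bowl from where it was at the start of the episode below 0.02 m and angle between bowl's own z axis and vertical below 0.17 rad and linear speed of bowl below 0.02 m/s); the robot touches nothing.
It fails at once if the knob is turned to halfway between the second and the third click (1.57 rad) or beyond (value of joint paddle above 1.57 rad).
It also fails if it takes over 32 s, if anything falls off the work surface, if the arm or the gripper's body presses on something with over 40 N, if the wrist force passes 120 N, or if a joint passes its speed limit or range.

## Working session

There is one attempt and no reset: what is moved stays moved. The work goes in short steps, Python scripts to look and compute and a tool call to move; the robot and the scene stay as the last step left them, time stands still between calls to the robot, and variables do not carry over. Pictures are saved under pics/ and viewed, at most 10 in all, crops included, and the job is handed in when it is done.

Besides the shell and the picture viewer there is one more tool, called as name(argument=value, ...), one argument or row to a line, values as JSON. step_arm: Moves the arm, as the interface text tells. Its arguments: {"type":"object","properties":{"fingers":{"type":"array","items":{"type":"number"}},"travel":{"type":"array","items":{"type":"array","items":{"type":"number"}}},"twist":{"type":"array","items":{"type":"number"}},"force":{"type":"number"}},"required":["fingers","travel","twist"]}

```bash
mkdir -p pics
cat > h.py <<'E'
from rig import monitor, optics, close_job, models
import numpy as np, cv2
def cal(n):
    c=optics.get_calibration(n); return c, 200/np.tan(np.radians(c["vertical_fov"])/2), np.array(c["world_from_camera"])
def ray(n,p,C=None):
    c,f,T=C or cal(n); d=np.array([(p[0]-c["cx"])/f,-(p[1]-c["cy"])/f,-1.]); return T[:3,3],T[:3,:3]@d
def at_z(n,p,z,C=None):
    o,d=ray(n,p,C); return o+d*(z-o[2])/d[2]
def cloud(n,D,C=None):
    c,f,T=C or cal(n); v,u=np.mgrid[:400,:640]
    P=np.stack([(u-c["cx"])/f*D,-(v-c["cy"])/f*D,-D],-1); return P@T[:3,:3].T+T[:3,3]
def tri(rs):
    A=0;b=0
    for o,d in rs:
        d=d/np.linalg.norm(d);M=np.eye(3)-np.outer(d,d);A=A+M;b=b+M@o
    return np.linalg.solve(A,b)
E
python3 - <<'E'
from h import *
ims=[]
for n in ("scene","top"):
    I,D=optics.get_image(n); cv2.imwrite(f"pics/{n}.png",I)
    C=cal(n); print({k:v for k,v in C[0].items() if k!="world_from_camera"},C[2][:3,3].round(3)); X=cloud(n,D)
    for q in ("paddle_grip","bowl"):
        for r in models.landmark_of(n,q): 
            p=r["point"];u,v=int(p[0]),int(p[1]); print(n,q,np.round(p,1),round(r["confidence"],2),X[v,u].round(3) if D[v,u]>0 else None)
s=monitor.observe(); print(s["time_s"],s["position"],s["tool_rot"],s["grip_width"])
E
```

```text
{'vertical_fov': 46.65775011523663, 'cx': 320.5858184746087, 'cy': 200.53675289098166} [ 1.26  -0.36   1.102]
scene paddle_grip [393.1 198.2] 0.62 [0.61  0.161 0.213]
scene bowl [341.7 174.7] 0.8 [0.293 0.178 0.005]
scene bowl [406.6 183. ] 0.68 [0.417 0.356 0.005]
scene bowl [373.2 206.9] 0.64 [0.583 0.121 0.172]
{'vertical_fov': 54.41427831229599, 'cx': 320.7235872953981, 'cy': 197.30241955325533} [0.359 0.03  1.142]
top paddle_grip [260.2 141. ] 0.57 [0.605 0.166 0.205]
top bowl [259.9 209.1] 0.8 [0.454 0.195 0.005]
top bowl [264.6 267.8] 0.73 [0.287 0.178 0.005]
0.3 [0.18427787 0.51809687 0.23111889] [[-9.42150124e-01  3.35191086e-01 -2.82831425e-04]
 [ 3.35191177e-01  9.42150054e-01 -3.87576528e-04]
 [ 1.36557446e-04 -4.59957872e-04 -9.99999885e-01]] 0.0852210224570658
```

View pics/scene.png

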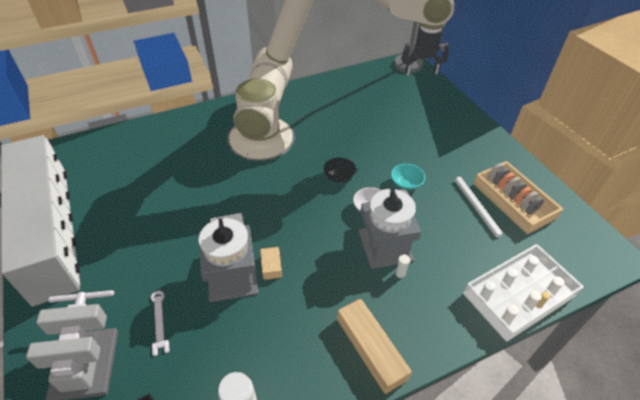

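View pics/top.png

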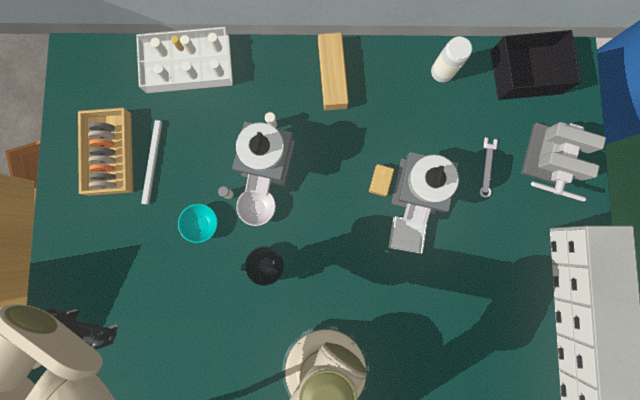

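The scene view shows the wanted dispenser at about (393,210) and the steel bowl at (367,200). The top view shows its knob at (260,145), with the chute running down to the bowl at (256,207). The right-hand dispenser feeds the square tin, and the black and turquoise bowls are decoys.

Run:
```python
from h import *
I,D=optics.get_image("top"); X=cloud("top",D); Rs=[]
for n in("scene","top"):
    r=models.landmark_of(n,"paddle_grip") if n=="top" else (optics.get_image("scene"),models.landmark_of("scene","paddle_grip"))[1]
    for k in r: print(n,np.round(k["point"],1),k["confidence"])
    b=min(r,key=lambda k:abs(k["point"][0]-(260 if n=="top" else 393)));Rs.append(ray(n,b["point"]))
print("tri",tri(Rs))
near=np.hypot(X[...,0]-.6,X[...,1]-.165)<.08
m=near&(X[...,2]>.207)&(D>0)
print("top bar",m.sum(),np.median(X[m],0)); print(cv2.minAreaRect(X[m][:,:2].astype(np.float32)*1000))
w=np.linalg.eigh(np.cov(X[m][:,:2].T));print(w)
l=near&(abs(X[...,2]-.175)<.006); print("lid",cv2.minEnclosingCircle(X[l][:,:2].astype(np.float32)*1000),np.median(X[l][:,2]))
v,u=np.nonzero(m);print(u.min(),u.max(),v.min(),v.max())
for k in models.trace("top","bowl"):
    M=k["mask"];z=X[M];print("bowl",np.round(k["point"]),k["confidence"],cv2.minEnclosingCircle(z[z[:,2]>.025][:,:2].astype(np.float32)*1000),z[:,2].max())
c=cv2.resize(I[95:235,190:330],None,fx=4,fy=4,interpolation=cv2.INTER_CUBIC);cv2.imwrite("pics/crop.png",c)
```

```text
scene [392.9 196.9] 0.5
top [259.2 142. ] 0.84
tri [0.60164819 0.16728144 0.20636969]
top bar 115 [0.59920895 0.17182911 0.21864948]
((600.5855102539062, 172.8079376220703), (12.231497764587402, 49.081687927246094), 77.97928619384766)
EighResult(eigenvalues=array([1.28244883e-05, 2.05706380e-04]), eigenvectors=array([[-0.22347104, -0.97471057],
       [-0.97471057,  0.22347104]]))
lid ((601.1751098632812, 172.714599609375), 60.363311767578125) 0.17553692590195147
253 261 132 152
bowl [263. 266.] 0.75 ((318.2618408203125, 127.88040161132812), 106.37237548828125) 1.141728603004505
bowl [198. 223.] 0.65 ((389.353759765625, 223.93002319335938), 196.77503967285156) 1.141728603004505
bowl [259. 208.] 0.57 ((423.57666015625, 137.25930786132812), 125.69049072265625) 1.141728603004505
```

View pics/crop.png

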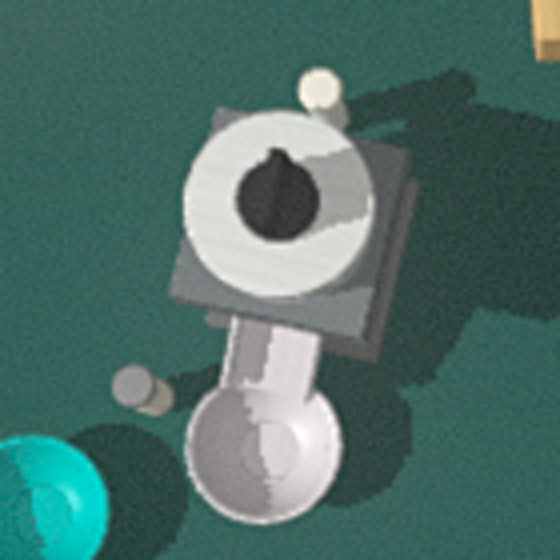

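Two views agree: the knob axis is at about (0.601, 0.173), the bar top at z = 0.219, the bar axis is 12.5° off world x, and the bar points from the chute side. The crop confirms the chute ends over the steel bowl. I'll move to a hover above the knob.

step_arm(
  fingers=[-1,-1,-1,-1,-1,-1,-1,-1,-1,-1],
  travel=[
    [-0.508,-0.185,-0.12],
    [-0.508,-0.185,-0.12],
    [-0.508,-0.185,-0.12],
    [-0.508,-0.185,-0.12],
    [-0.508,-0.185,-0.12],
    [-0.508,-0.185,-0.1],
    [-0.508,-0.185,0],
    [-0.508,-0.185,0],
    [-0.508,-0.185,0],
    [-0.508,-0.185,0],
  ],
  twist=[0,0,0,0,0,0,0,0,0,0],
)

```text
time_s: 1.8
position: [0.6021, 0.1723, 0.3014]
tool_rot: [[-0.942, 0.335, 0.0], [0.335, 0.942, 0.0], [-0.0, 0.0, -1.0]]
ft_force: [0.5, 0.2, -0.8]
grip_width: 0.0851
gripper_force: 0.0
```

step_arm(
  fingers=[-1,-1,-1],
  travel=[
    [0,0,0],
    [0,0,0],
    [0,0,0],
  ],
  twist=[-0.0394,0,0],
)

```text
time_s: 2.17
position: [0.6006, 0.174, 0.3016]
tool_rot: [[-0.976, 0.218, 0.0], [0.218, 0.976, 0.0], [-0.0, 0.0, -1.0]]
ft_force: [-0.4, 0.7, 0.5]
grip_width: 0.0851
gripper_force: 0.0
```

Run:
```python
from h import *
C=cal("wrist");I,D=optics.get_image("wrist"); cv2.imwrite("pics/w1.png",I); X=cloud("wrist",D,C)
s=monitor.observe();print(s["time_s"],s["position"].round(4) if hasattr(s["position"],"round") else s["position"],np.round(s["tool_rot"],4),s["q"])
m=(np.hypot(X[...,0]-.6,X[...,1]-.172)<.05)&(X[...,2]>.207)&(X[...,2]<.235)&(D>0)
v,u=np.nonzero(m);print(m.sum(),np.median(X[m],0),u.min(),u.max(),v.min(),v.max())
print(cv2.minAreaRect(X[m][:,:2].astype(np.float32)*1000),np.linalg.eigh(np.cov(X[m][:,:2].T))[1])
l=(np.hypot(X[...,0]-.6,X[...,1]-.172)<.09)&(abs(X[...,2]-.175)<.006);print("lid",l.sum(),cv2.minEnclosingCircle(X[l][:,:2].astype(np.float32)*1000))
for k in models.landmark_of("wrist","paddle_grip"): print(k["point"],k["confidence"],at_z("wrist",k["point"],.207,C))
```

```text
2.225 [0.6005 0.1742 0.3016] [[-9.761e-01  2.171e-01  3.000e-04]
 [ 2.171e-01  9.761e-01  0.000e+00]
 [-3.000e-04  1.000e-04 -1.000e+00]] [ 5.34204034e+00  2.78968332e+01  5.29130377e+01  7.26457271e-04
  9.91716634e+01 -7.21163103e+01]
797 [0.599224   0.17066918 0.21828166] 306 319 180 238
((601.2199096679688, 170.27764892578125), (11.285103797912598, 49.41257858276367), 77.1056137084961) [[-0.22090275 -0.97529584]
 [-0.97529584  0.22090275]]
lid 8437 ((601.4960327148438, 169.84915161132812), 59.767024993896484)
[313.1, 206.0] 0.94 [0.59994404 0.1709272  0.207     ]
```

View pics/w1.png

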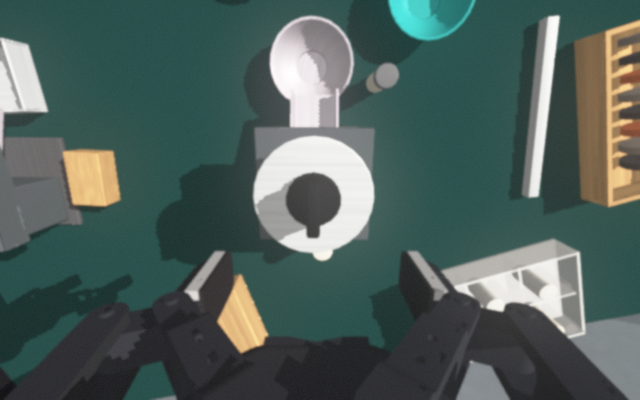

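The wrist view shows the bar between the open fingers at about (312,210), aligned with the tool, with the chute and steel bowl above it at (312,62). It puts the axis at (0.601, 0.170), against (0.601, 0.173) from the top view, so I'll use (0.601, 0.171) and descend.

step_arm(
  fingers=[-1,-1,-1,-1,-1,-1],
  travel=[
    [-0.01,-0.03,0.2],
    [0,0,0.3],
    [0,0,0.3],
    [0,0,0.2],
    [0,0,0.08],
    [0,0,0],
  ],
  twist=[0,0,0,0,0,0],
)

```text
time_s: 3.02
position: [0.6012, 0.1707, 0.1936]
tool_rot: [[-0.976, 0.216, 0.0], [0.216, 0.976, -0.0], [-0.0, -0.0, -1.0]]
ft_force: [-0.4, 0.3, 0.4]
grip_width: 0.0857
gripper_force: 0.0
```

step_arm(
  fingers=[1,1,1,1,1,1,1,1],
  travel=[
    [0,0,0],
    [0,0,0],
    [0,0,0],
    [0,0,0],
    [0,0,0],
    [0,0,0],
    [0,0,0],
    [0,0,0],
  ],
  twist=[0,0,0,0,0,0,0,0],
  force=30,
)

```text
time_s: 4.03
position: [0.6014, 0.1709, 0.1936]
tool_rot: [[-0.976, 0.216, 0.001], [0.216, 0.976, 0.001], [-0.001, 0.001, -1.0]]
ft_force: [0.6, 4.9, 2.3]
grip_width: 0.0115
gripper_force: 33.3
```

step_arm(
  fingers=[1,1,1,1,1,1,1,1,1,1],
  travel=[
    [0,0,0],
    [0,0,0],
    [0,0,0],
    [0,0,0],
    [0,0,0],
    [0,0,0],
    [0,0,0],
    [0,0,0],
    [0,0,0],
    [0,0,0],
  ],
  twist=[0.015,0.015,0.015,0.015,0.015,0.015,0.015,0.015,0.015,0.015],
)

```text
time_s: 5.28
position: [0.6015, 0.1712, 0.1936]
tool_rot: [[-0.771, 0.637, 0.001], [0.637, 0.771, 0.001], [-0.0, 0.002, -1.0]]
ft_force: [2.7, 6.5, 2.2]
grip_width: 0.0118
gripper_force: 33.2
```

step_arm(
  fingers=[1,1,1,1,1,1,1,1],
  travel=[
    [0,0,0],
    [0,0,0],
    [0,0,0],
    [0,0,0],
    [0,0,0],
    [0,0,0],
    [0,0,0],
    [0,0,0],
  ],
  twist=[0.015,0.015,0.01,0.01,0,0,0,0],
)

```text
time_s: 6.28
position: [0.6016, 0.1713, 0.1936]
tool_rot: [[-0.663, 0.748, 0.001], [0.748, 0.663, 0.002], [0.0, 0.002, -1.0]]
ft_force: [2.6, 6.8, 0.9]
grip_width: 0.0113
gripper_force: 33.2
```

step_arm(
  fingers=[1,1,1,1,1,1,1,1,1,1],
  travel=[
    [0,0,0],
    [0,0,0],
    [0,0,0],
    [0,0,0],
    [0,0,0],
    [0,0,0],
    [0,0,0],
    [0,0,0],
    [0,0,0],
    [0,0,0],
  ],
  twist=[0.015,0.015,0.015,0.015,0.015,0.015,0.015,0.015,0.015,0.015],
)

```text
time_s: 7.52
position: [0.602, 0.1714, 0.1936]
tool_rot: [[-0.25, 0.968, 0.002], [0.968, 0.25, 0.002], [0.001, 0.003, -1.0]]
ft_force: [5.5, 8.3, 0.6]
grip_width: 0.0116
gripper_force: 33.5
```

step_arm(
  fingers=[1,1,1,1,1,1,1,1],
  travel=[
    [0,0,0],
    [0,0,0],
    [0,0,0],
    [0,0,0],
    [0,0,0],
    [0,0,0],
    [0,0,0],
    [0,0,0],
  ],
  twist=[0.015,0.015,0.01,0.01,0,0,0,0],
)

```text
time_s: 8.52
position: [0.6019, 0.1714, 0.1936]
tool_rot: [[-0.097, 0.995, 0.002], [0.995, 0.097, 0.002], [0.002, 0.002, -1.0]]
ft_force: [4.7, 8.5, 0.9]
grip_width: 0.0113
gripper_force: 33.1
```

Run:
```python
from h import *
s=monitor.observe();R=np.array(s["tool_rot"]);print(s["time_s"],np.degrees(np.arctan2(R[1,1],R[0,1])),s["wrist_torque"])
C=cal("wrist");I,D=optics.get_image("wrist")
T,_=optics.get_image("top")
for n in("wrist","top"):
    for k in models.landmark_of(n,"ball_1_center"): print(n,k["point"],k["confidence"],at_z(n,k["point"],.015))
cv2.imwrite("pics/t2.png",np.hstack([cv2.resize(T[95:235,190:330],(400,400),interpolation=cv2.INTER_CUBIC),cv2.resize(I,(400,250),interpolation=cv2.INTER_AREA)[[*range(250)]+[0]*150]]))
```

```text
8.525 5.541027705708704 [ 1.1405882  -0.53424226  0.00568417]
wrist [200.8, 163.9] 0.5 [0.4692008  0.18205511 0.015     ]
```

View pics/t2.png

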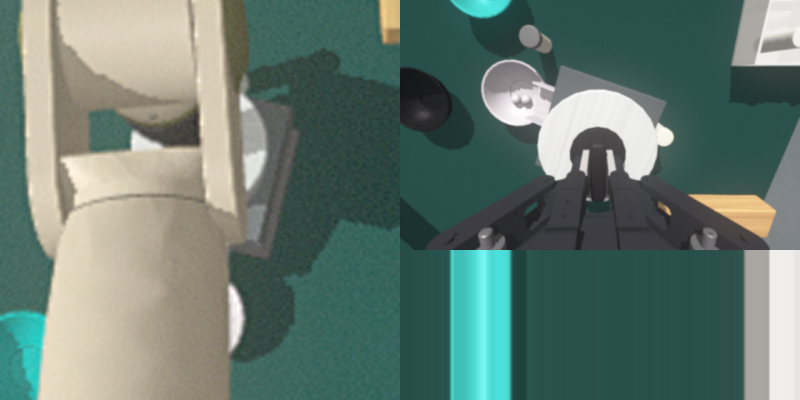

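The wrist view shows two balls in the steel bowl at about (522,98), and the tool has turned 71.9°. I'll open the fingers and retreat straight up.

step_arm(
  fingers=[-1,-1,-1,-1,-1,-1,-1,-1],
  travel=[
    [0,0,0],
    [0,0,0],
    [0,0,0],
    [0,0,0],
    [0,0,0],
    [0,0,0],
    [0,0,0],
    [0,0,0],
  ],
  twist=[0,0,0,0,0,0,0,0],
)

```text
time_s: 9.72
position: [0.6013, 0.1705, 0.1933]
tool_rot: [[-0.096, 0.995, -0.0], [0.995, 0.096, 0.0], [0.0, -0.0, -1.0]]
ft_force: [-0.1, -0.3, -0.9]
grip_width: 0.0854
gripper_force: 0.0
```

step_arm(
  fingers=[-1,-1,-1,-1,-1,-1],
  travel=[
    [0,0,-0.1],
    [0,0,-0.3],
    [0,0,-0.3],
    [0,0,-0.3],
    [0,0,0],
    [0,0,0],
  ],
  twist=[0,0,0,0,0,0],
)

```text
time_s: 10.48
position: [0.601, 0.1704, 0.2927]
tool_rot: [[-0.096, 0.995, -0.001], [0.995, 0.096, -0.0], [-0.0, -0.001, -1.0]]
ft_force: [0.6, 0.7, -0.4]
grip_width: 0.0853
gripper_force: 0.0
```

Run:
```python
from h import *
C=cal("wrist");I,D=optics.get_image("wrist"); X=cloud("wrist",D,C); cv2.imwrite("pics/w3.png",I)
m=(np.hypot(X[...,0]-.6,X[...,1]-.172)<.05)&(X[...,2]>.207)&(X[...,2]<.235)&(D>0)
w=np.linalg.eigh(np.cov(X[m][:,:2].T))[1][:,1];print("bar angle",np.degrees(np.arctan2(w[1],w[0]))%180,"start",180-12.75)
for k in models.landmark_of("wrist","ball_1_center"): print(k["point"],k["confidence"],at_z("wrist",k["point"],.015,C))
for k in models.landmark_of("wrist","bowl"): print(k["point"],k["confidence"],at_z("wrist",k["point"],.003,C))
```

```text
bar angle 95.60355035707825 start 167.25
[229.5, 151.0] 0.63 [0.47094225 0.18509447 0.015     ]
[188.7, 10.3] 0.96 [0.41152474 0.36359248 0.003     ]
[223.9, 142.9] 0.9 [0.45893854 0.19472796 0.003     ]
[116.6, 147.0] 0.7 [0.29789827 0.17289295 0.003     ]
[215.4, 147.7] 0.69 [0.44621182 0.18634902 0.003     ]
```

View pics/w3.png

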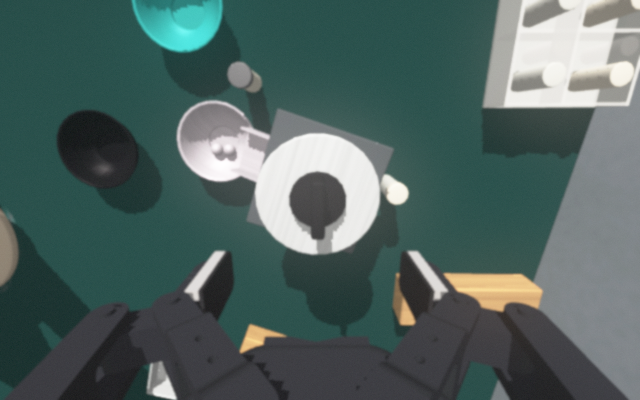

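The bowl at (222,142) holds two balls, at (216,147) and (229,151). The knob has turned 71.6° and the gripper is clear, so I'll hand it in.

```bash
python3 -c "
from rig import close_job
print(close_job())"
```

```text
the job is handed in; nothing more can be done
None
```

The job is handed in: the last wrist view shows both balls in the steel bowl, the knob turned 71.6° (second click is 72°) and the gripper clear; no verdict came back.

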